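Line up the batteries in the tray with a ruler

TASK

Take the ruler by its rib and, with its straight edge, push the four loose batteries in the yellow tray into a straight row, home onto their sprung contacts, pressing gently until all four springs clearly give at once (at least 1 N and never above 5 N on any battery). Draw the ruler back slowly so that the row stays straight and standing, then lay the ruler flat on the lid of the black case. Touch the batteries with the ruler only, and leave the other things and the case where they are.

Things in the scene. Friction and masses are not known exactly. Their poses are not given: they have to be found in the camera images.
- tray: Yellow plastic battery tray, fixed. Origin: centre of its underside; x from its open front (robot side) to its back, z up. Floor plate 160 (x) x 230 (y) x 3 mm thick, no front wall; side cheeks 33 mm high at y = +-110 mm, x 10 to 80 mm. Four batteries stand loose, staggered, in lanes at about y = -57, -19, 19, 57 mm; sliding, each resists with 0.2 to 0.6 N.
- pads_front (a point): Point fixed in the tray at x = 20 mm, mid-width, 18 mm up; axes as the tray's. Four flat brass contact pads, one a lane, each 35 mm wide and 6 to 30 mm above the nightstand, face the tray's front in one line parallel to its y. The grey bar carrying them is set anew each time: the free pads lie 0 to 25 mm behind (+x of) this point. That setting is not measured: feel for it.
- pad_springs (a point): Point fixed in the tray at x = 45 mm, mid-width, 18 mm up: the pads' rearmost setting. Each pad has its own spring, about 1 N per mm towards +x, 8 mm travel (four together 4 N per mm). The ruler must press every battery with 1 N or more at once for 0.3 s; above 5 N on one battery its contact is overstrained. Let go, the pads push the batteries back to the free line.
- battery1: Block battery, 17 (x) x 26 (y) x 46 (z) mm, about 46 g, dark steel with two snap terminals on top; number 1 of four, counted from the tray's -y side. Origin: centre of its underside; z up, x roughly towards the contact pads.
- battery2: Block battery, 17 (x) x 26 (y) x 46 (z) mm, about 46 g, dark steel with two snap terminals on top; number 2 of four, counted from the tray's -y side. Origin: centre of its underside; z up, x roughly towards the contact pads.
- battery3: Block battery, 17 (x) x 26 (y) x 46 (z) mm, about 46 g, dark steel with two snap terminals on top; number 3 of four, counted from the tray's -y side. Origin: centre of its underside; z up, x roughly towards the contact pads.
- battery4: Block battery, 17 (x) x 26 (y) x 46 (z) mm, about 46 g, dark steel with two snap terminals on top; number 4 of four, counted from the tray's -y side. Origin: centre of its underside; z up, x roughly towards the contact pads.
- ruler: Grey anodised aluminium safety ruler, 160 g, lying flat. Origin: centre of its underside. Blade 60 (x) x 180 (y) x 4 mm thick; its straight working edge is the long +x side (x = +30 mm). An upright grip rib, 12 (x) x 110 (y) mm, stands on the blade with its centre line at x = -24 mm, from 4 to 34 mm above the underside: grip it across its 12 mm, at mid-length. 48 mm of blade lie between the rib and the working edge, so the fingers stay off the batteries.
- case: Closed black hard case with twin snap latches, loose, 0.9 kg, 200 (x) x 130 (y) x 50 (z) mm, flat lid. Origin: centre of its underside. It lies on one side of the tray and the ruler on the other; which is which varies.
- cube: Transparent acrylic jewellery cube, 55 mm, bystander. Origin: centre of its underside.
- spoonrest: Silver steel spoon rest, a 90 mm dish 10 mm high with a 20 mm wide tail out to 108 mm along its -x, bystander. Origin: centre of the dish's underside.
- woodbox: Small wooden box, 62 (x) x 92 (y) x 50 mm high, bystander. Origin: centre of its underside.
- tin: Round aluminium tin, 44 mm wide, 20 mm high, bystander. Origin: centre of its underside.

How it is judged:
On the way:
1. The ruler, held flat and low, presses all four batteries at once with at least 1 N each for 0.3 s (contact force between ruler and battery1 above 1 N and contact force between ruler and battery2 above 1 N and contact force between ruler and battery3 above 1 N and contact force between ruler and battery4 above 1 N and height (world z) of ruler below 0.025 m and angle between ruler's own z axis and vertical below 0.15 rad), for 0.3 s.
At the end, for the whole second after the job is handed in: The four batteries stand upright (within 0.05 rad) and at rest in a straight row, each within 2.5 mm of its neighbour's line (measured along the battery's own x) and square to the tray within 0.06 rad; the ruler rests flat (within 0.06 rad) on the lid of the black case, at rest (x of battery2 in the frame of battery1 between -0.0025 and 0.0025 m and x of battery3 in the frame of battery2 between -0.0025 and 0.0025 m and x of battery4 in the frame of battery3 between -0.0025 and 0.0025 m and angle between the x axis of each of battery1, battery2, battery3, battery4 and the x axis of tray, either way round below 0.06 rad and angle between each of battery1, battery2, battery3, battery4's own z axis and vertical below 0.05 rad and linear speed of each of battery1, battery2, battery3, battery4, ruler below 0.01 m/s and angle between ruler's own z axis and vertical below 0.06 rad and z of ruler in the frame of case between 0.045 and 0.056 m and contact force between ruler and case above 0.5 N); the robot touches nothing.
It fails at once if a battery is pressed by the ruler with more than 5 N (contact force between ruler and battery1 above 5 N or contact force between ruler and battery2 above 5 N or contact force between ruler and battery3 above 5 N or contact force between ruler and battery4 above 5 N).
It fails at once if a battery is tipped over (more than 0.4 rad) (angle between any of battery1, battery2, battery3, battery4's own z axis and vertical above 0.4 rad).
It fails at once if the fingers push a battery (more than 0.5 N) (contact force between the fingers and battery1 above 0.5 N or contact force between the fingers and battery2 above 0.5 N or contact force between the fingers and battery3 above 0.5 N or contact force between the fingers and battery4 above 0.5 N).
It fails at once if the cube, spoon rest, wooden box or tin is moved more than 15 mm (distance of any of cube, spoonrest, woodbox, tin from where it was at the start of the episode above 0.015 m).
It fails at once if the case is shifted more than 20 mm (distance of case from where it was at the start of the episode above 0.02 m).
It also fails if it takes over 70 s, if anything falls off the work surface, if the arm or the gripper's body presses on something with over 40 N, if the wrist force passes 120 N, or if a joint passes its speed limit or range.

ROBOT

A 6-joint arm with a two-finger parallel gripper is mounted at the origin on the work surface. World frame = base frame: x ahead of the robot, y to its left, z up, the work surface at z = 0. Lengths are in m, angles in rad, forces in N, time in s.
With the tool pointing down it reaches from about 0.3 to 0.875 m from the base axis. Payload 4.2 kg.
Tool frame: the origin (TCP) lies at the very end of the fingers, on their centre line; the grasp point (between the pads) lies 19 mm behind it; z points along the fingers, y is the direction in which the jaws open and shut (so a half turn about z gives the same grasp; the last joint's range is limited). The gripper opens to 85 mm and grips with 20 to 120 N. Pads are 22 mm wide; open, the fingers measure 114 mm over their backs; the gripper's body (76 mm by 85 mm) begins 54 mm behind the grasp point. The pads swing forward as they close: fully open they stand 13 mm farther back than shut.
Start: joints at [1.294, 0.32, 1.565, -0, 1.257, -0.02], TCP at [0.146, 0.556, 0.231] pointing down, gripper open.
Joint ranges: [-3.11, 3.11], [-0.84, 2.01], [0.21, 2.61], [-1.34, 4.49], [0.05, 2.63], [-2.56, 2.56]. Speed limits (rad/s): [2.57, 2.57, 3.14, 3.14, 3.14, 3.14].

INTERFACE

Orientations are given as a unit quaternion [x, y, z, w].
In Python, from rig import env gives the robot as it stands. Calls block until the motion is done:
- env.movep(position, orientation): joint-space move of the TCP to a pose.
- env.move_straight(position, ori=None, v=0.15): straight line of the TCP; ori=None keeps the orientation; v is the mean speed in m/s.
- env.set_joints(angles): joint-space move.
- env.move_gripper(opening): finger opening in m; the grip force is fixed at half the most; returns when the fingers have stopped.
- env.dwell(seconds).
- env.ik(position, orientation): joint angles nearest the present ones, or None.
- env.state(): the state.
- env.snapshot(name): name is "scene" or "top" or "wrist"; returns the picture (420x560x3 uint8, red, green, blue); there is no depth.
- env.camera_model(name): a dict with "K" (3x3 intrinsics, pixels), "k1" (the pictures are not rectified: a ray, as slopes to the right and down, at radius r is drawn at 1 + k1 r^2 times it, then the intrinsics apply), "R" (3x3) and "t" (3): a world point X has camera coordinates R X + t. Camera axes: x right, y down, z forward; pixel columns grow to the right and rows downward; lengths in m; the calibration is good to about 2 mm. A picture is of the moment at which its call begins: read the wrist's pose just before it. camera_model takes no time and is no camera call; for the wrist camera it gives the pose at the moment of the call.
A pose or a line that the arm cannot do raises env.IKError and nothing moves.
- env.sign_off(): hands the job in, once; it reports no verdict.
The state is a dict: "t": time; "qpos": joint angles; "joint_velocities": joint speeds; "joint_efforts": joint torques, N m; "tool_pos": TCP position; "tool_rot": TCP orientation; "ft_force": force on the tool from outside, world axes, zero at the start; "moment": the same for the moment, N m; "width": finger opening in m.
Only numpy, scipy, OpenCV 4.12 (cv2) and the standard library are available. Lean on these libraries where they do the work, as an engineer would, in place of code of your own. Each camera call takes 0.05 s, during which the arm holds its last target.

## Working session

There is one attempt and no reset: what is moved stays moved. The work goes in short steps, each a Python script; the robot and the scene stay as the last script left them, time stands still between calls to the robot, and variables do not carry over. Pictures are saved under pics/ and viewed, and the job is handed in when it is done.

```bash
ls; mkdir -p pics
python3 - <<'E'
from rig import env
import cv2
s=env.state();print(s)
for n in("scene","top","wrist"):
    m=env.camera_model(n);print(n,m)
    cv2.imwrite(f"pics/{n}0.png",cv2.cvtColor(env.snapshot(n),cv2.COLOR_RGB2BGR))
E
```

```text
pics
{'t': 0.0, 'qpos': array([ 1.29400644e+00,  3.20288407e-01,  1.56567488e+00,  2.98013340e-06,
        1.25738856e+00, -1.99987670e-02]), 'joint_velocities': array([-0.00021203, -0.00120502, -0.00066288, -0.0008482 , -0.00069079,
       -0.00044146]), 'joint_efforts': array([-2.75817132e-03, -4.15520954e+01, -2.34158742e+01, -2.95622331e-04,
        8.41409405e-03, -1.46322293e-05]), 'tool_pos': array([0.14590583, 0.55569105, 0.23048587]), 'tool_rot': array([ 1.28043484e-01,  9.91768165e-01, -8.69719722e-04, -1.31450068e-04]), 'ft_force': array([ 0.5763922 ,  0.82559076, -0.63509908]), 'moment': array([-0.0150486 , -0.01197293,  0.02306401]), 'width': 0.08533925591307363}
scene {'K': array([[503.85847472,   0.        , 274.59027091],
       [  0.        , 503.85847472, 210.40412931],
       [  0.        ,   0.        ,   1.        ]]), 'k1': 0.008090286956870477, 'R': array([[ 0.7878757 ,  0.61578643, -0.00767756],
       [ 0.47963101, -0.62139421, -0.61953477],
       [-0.38627189,  0.484434  , -0.78493167]]), 't': array([-0.45415743, -0.24926835,  1.30698493])}
top {'K': array([[462.85841191,   0.        , 279.37574989],
       [  0.        , 462.85841191, 209.86767748],
       [  0.        ,   0.        ,   1.        ]]), 'k1': 0.020466261622232022, 'R': array([[-0.01982101, -0.99925483, -0.03311953],
       [-0.99123394,  0.02396821, -0.12992617],
       [ 0.13062317,  0.03025393, -0.99097038]]), 't': array([0.01668535, 0.55969292, 0.86700621])}
wrist {'K': array([[360.94468859,   0.        , 286.68583106],
       [  0.        , 360.94468859, 207.03089602],
       [  0.        ,   0.        ,   1.        ]]), 'k1': -0.010417560783607381, 'R': array([[ 0.25443473,  0.96708872, -0.00154208],
       [ 0.92692413, -0.2434123 ,  0.28559079],
       [ 0.27581627, -0.0740936 , -0.95835042]]), 't': array([-0.57458315, -0.03540532,  0.37831861])}
```

View pics/scene0.png

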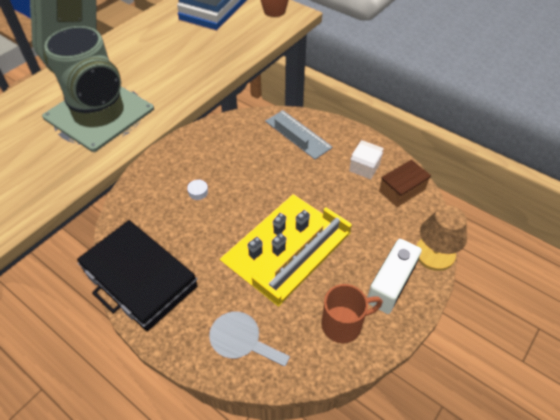

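View pics/top0.png

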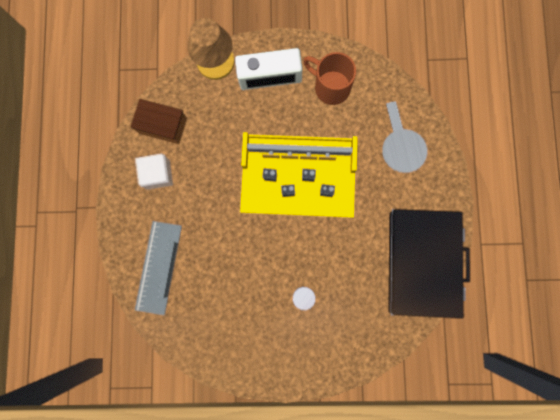

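View pics/wrist0.png

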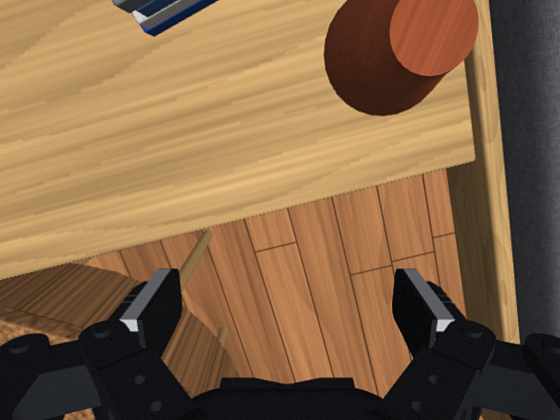

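The ruler is at left in the top view (about (158,268)). The tray is centred near (298,175), with the case at right near (427,262) and the tin at (304,298). I'll enlarge crops next.

Run:
```python
import cv2
i=cv2.imread("pics/top0.png")
def c(n,x,y,w,h,f):
    cv2.imwrite(f"pics/{n}.png",cv2.resize(i[y:y+h,x:x+w],None,fx=f,fy=f,interpolation=cv2.INTER_CUBIC))
c("c_tray",230,125,135,100,5.9)
c("c_ruler",120,210,80,115,5)
c("c_case",375,195,110,135,4.4)
```

```text
(no output)
```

View pics/c_tray.png

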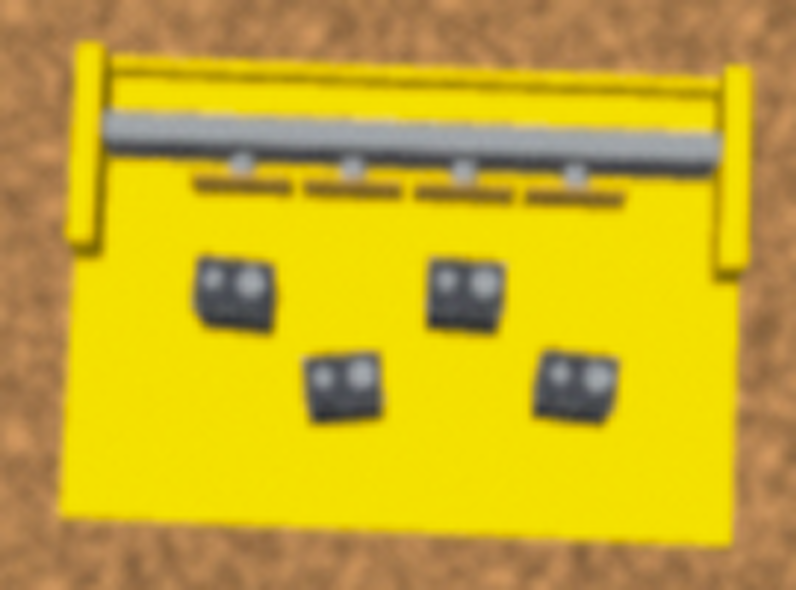

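View pics/c_ruler.png

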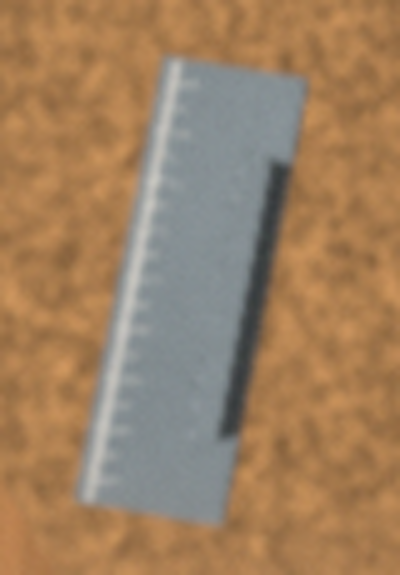

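View pics/c_case.png

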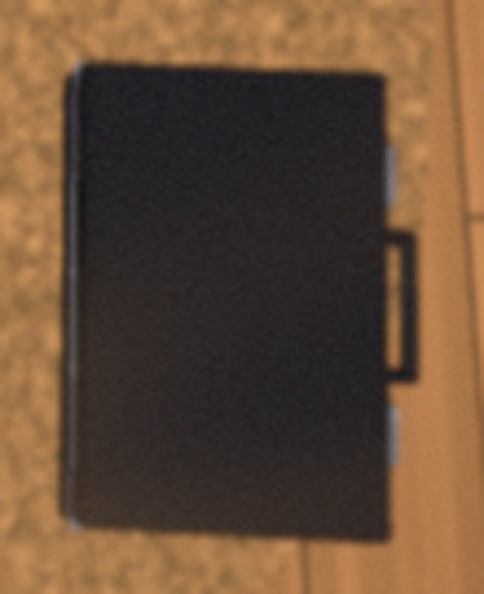

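```bash
cat > h.py <<'E'
import numpy as np, cv2
from scipy.spatial.transform import Rotation as Ro
def ray(m,uv):
    K=m['K'];k=m['k1'];p=np.atleast_2d(np.array(uv,float))
    d=np.array([k,0,0,0.])
    n=cv2.undistortPoints(p[:,None],K,np.array([k,0,0,0,0.]))[:,0]
    return n
def onz(m,uv,z):
    n=ray(m,uv);C=-m['R'].T@m['t']
    D=np.c_[n,np.ones(len(n))]@m['R']
    z=np.broadcast_to(z,len(n))
    return C+D*((z-C[2])/D[:,2])[:,None]
def proj(m,X):
    r,_=cv2.Rodrigues(m['R']);q,_=cv2.projectPoints(np.atleast_2d(np.array(X,float)),r,m['t'],m['K'],np.array([m['k1'],0,0,0,0.]))
    return q[:,0]
def crop(uv,o,f): return (np.atleast_2d(np.array(uv,float))+.5)/f-.5+np.array(o)
def save(n,im): cv2.imwrite(f"pics/{n}.png",cv2.cvtColor(im,cv2.COLOR_RGB2BGR))
E
python3 - <<'E'
from h import *; from rig import env
np.set_printoptions(precision=4,suppress=True)
m=env.camera_model("top");print("C",-m['R'].T@m['t'])
T=([230,125],5.9)
f=onz(m,crop([(62,517),(732,545)],*T),.003)
print("front",f,np.linalg.norm(f[1]-f[0]))
ch=onz(m,crop([(78,45),(68,240),(748,68),(747,268)],*T),.033);print("cheek",ch)
b=onz(m,crop([(198,260),(272,265),(430,260),(503,265),(305,358),(378,354),(543,352),(617,360)],*T),.046);print("bat back top",b)
p=onz(m,crop([(195,180),(290,187),(525,192),(625,200)],*T),.030);print("pads top",p)
R=([120,210],5)
r=onz(m,crop([(165,57),(307,78),(222,523),(77,500)],*R),.004);print("ruler",r,r.mean(0),[np.linalg.norm(r[i]-r[i-1]) for i in range(4)])
r=onz(m,crop([(272,160),(292,163),(236,437),(218,433)],*R),.034);print("rib",r,r.mean(0),[np.linalg.norm(r[i]-r[i-1]) for i in range(4)])
Cc=([375,195],4.4)
r=onz(m,crop([(80,63),(385,75),(390,540),(75,522)],*Cc),.05);print("case",r,r.mean(0),[np.linalg.norm(r[i]-r[i-1]) for i in range(4)])
tin=onz(m,[(304,298)],.02);print("tin",tin)
E
```

```text
C [ 0.4419 -0.023   0.9324]
front [[ 0.5615  0.0853  0.003 ]
 [ 0.5464 -0.1437  0.003 ]] 0.2294628055876566
cheek [[ 0.7195  0.0749  0.033 ]
 [ 0.6518  0.0789  0.033 ]
 [ 0.7047 -0.1516  0.033 ]
 [ 0.636  -0.1485  0.033 ]]
bat back top [[ 0.6408  0.0343  0.046 ]
 [ 0.6385  0.0097  0.046 ]
 [ 0.6387 -0.0426  0.046 ]
 [ 0.6364 -0.0666  0.046 ]
 [ 0.6069 -0.0006  0.046 ]
 [ 0.6076 -0.0247  0.046 ]
 [ 0.6069 -0.0789  0.046 ]
 [ 0.6036 -0.103   0.046 ]]
pads top [[ 0.6721  0.0359  0.03  ]
 [ 0.6688  0.0037  0.03  ]
 [ 0.6648 -0.0756  0.03  ]
 [ 0.6611 -0.1091  0.03  ]]
ruler [[0.5477 0.2637 0.004 ]
 [0.5377 0.2055 0.004 ]
 [0.3617 0.2377 0.004 ]
 [0.3717 0.2957 0.004 ]] [0.4547 0.2507 0.004 ] [np.float64(0.17880681585640412), np.float64(0.05896353308502703), np.float64(0.17893330042699768), np.float64(0.058834921848618604)]
rib [[0.5028 0.2116 0.034 ]
 [0.5014 0.2038 0.034 ]
 [0.3966 0.2244 0.034 ]
 [0.3982 0.2314 0.034 ]] [0.4497 0.2178 0.034 ] [np.float64(0.10639488649611974), np.float64(0.007984929562160813), np.float64(0.10685938009889008), np.float64(0.007181193225108073)]
case [[ 0.5548 -0.2124  0.05  ]
 [ 0.5464 -0.3418  0.05  ]
 [ 0.3511 -0.3297  0.05  ]
 [ 0.3602 -0.2001  0.05  ]] [ 0.4531 -0.271   0.05  ] [np.float64(0.19490185729900364), np.float64(0.1297058472393497), np.float64(0.19569977805949432), np.float64(0.1299938914519448)]
tin [[ 0.3889 -0.0394  0.02  ]]
```

```bash
cat >> h.py <<'E'
def quat(th):
    c,s=np.cos(th),np.sin(th)
    return Ro.from_matrix(np.array([[-s,c,0],[c,s,0],[0,0,-1.]])).as_quat()
def st(env):
    s=env.state();print("t%.2f"%s['t'],"p",s['tool_pos'].round(4),"f",s['ft_force'].round(2),"m",s['moment'].round(3),"w%.4f"%s['width']);return s
E
python3 - <<'E'
from h import *; from rig import env
q=quat(1.39); print(env.ik([.4504,.2271,.10],q))
env.movep([.4504,.2271,.10],q); st(env)
save("w1",env.snapshot("wrist"));print(proj(env.camera_model("wrist"),[[.4504,.2271,.034],[.3963,.237,.034],[.5045,.2173,.034]]))
E
```

```text
[ 4.44216030e-01  3.35675046e-01  1.91178342e+00 -4.44089210e-16
  8.94134183e-01 -9.45783970e-01]
t1.86 p [0.4505 0.2279 0.1003] f [ 0.83  0.38 -0.66] m [-0.014 -0.043  0.008] w0.0852
[[284.36900723 226.00568466]
 [284.28472485 134.37927382]
 [284.59499658 305.32319655]]
```

View pics/w1.png

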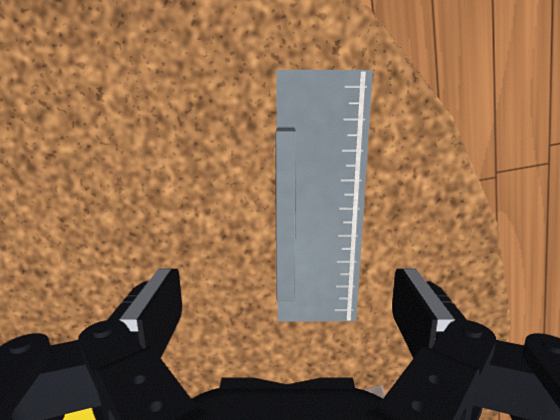

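The wrist view shows the rib at columns 277–296, rows 130–300. The predicted centre was (284, 226), so it agrees to within about 3 mm. I'll grasp it.

Run:
```python
from h import *; from rig import env
env.move_straight([.4485,.2275,.0085],v=.12); st(env)
env.move_gripper(0.0); st(env)
env.move_straight([.4485,.2275,.08],v=.12); st(env)
save("w2",env.snapshot("wrist"));save("s2",env.snapshot("scene"));st(env)
```

```text
t2.83 p [0.449  0.2278 0.009 ] f [-0.32 -0.08  0.36] m [ 0.03  -0.015 -0.   ] w0.0854
t3.49 p [0.4487 0.2275 0.0088] f [-0.63 -1.41  3.43] m [-0.102  0.065  0.032] w0.0111
t4.24 p [0.4479 0.2272 0.0793] f [ 0.52  0.27 -1.63] m [-0.008  0.085 -0.   ] w0.0110
t4.34 p [0.4478 0.2271 0.079 ] f [ 0.12  0.68 -1.13] m [-0.039  0.057 -0.009] w0.0108
```

View pics/w2.png

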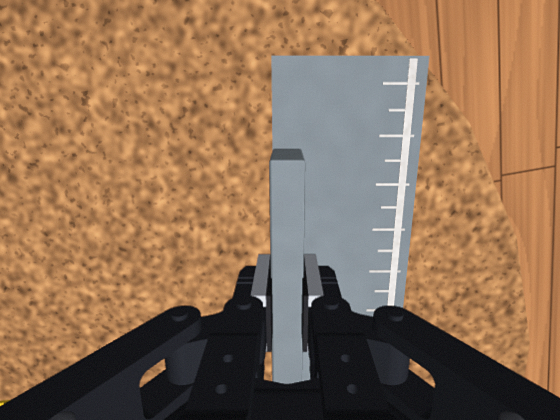

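View pics/s2.png

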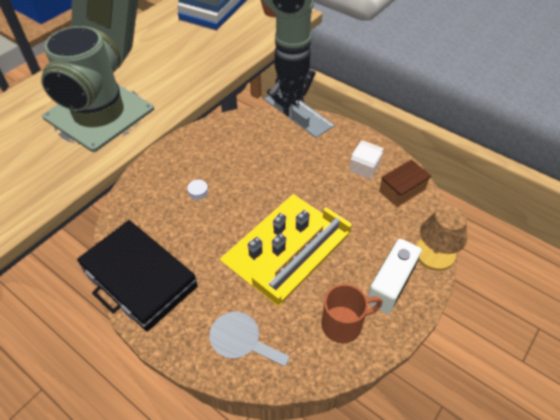

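```bash
cat >> h.py <<'E'
def rulerpts(P,th,tilt=0,dz=.0088,yo=0):
    # corners: blade top (+x,+-y) , rib top ends, given TCP P ; tilt about ruler y (nose down +)
    pts=np.array([[-30,-90,4],[30,-90,4],[30,90,4],[-30,90,4],[-30,-55,34],[-18,-55,34],[-18,55,34],[-30,55,34]])/1e3
    pts=pts-np.array([-.024,yo,dz])
    R=Ro.from_euler('ZY',[th,tilt]).as_matrix()
    return P+pts@R.T
E
python3 - <<'E'
from h import *; from rig import env
np.set_printoptions(precision=1,suppress=True)
s=env.state();m=env.camera_model("wrist");print(s['tool_rot'],s['width'])
for t in(0,.03):print(proj(m,rulerpts(s['tool_pos'],1.39,t)))
# predicted for both
E
```

```text
[ 0.1  1.  -0.  -0. ] 0.010806043721184318
[[274.4 429.3]
 [389.9 429.2]
 [428.8  54.9]
 [269.5  54.8]
 [271.  426.6]
 [300.2 426.6]
 [303.7 160.1]
 [266.6 160.1]]
[[274.1 429.6]
 [388.8 426.5]
 [426.8  55.4]
 [269.1  54.7]
 [272.8 426.9]
 [302.  426.2]
 [306.  160. ]
 [268.9 160.2]]
```

```bash
cat >> h.py <<'E'
PSI=-.064; TC=np.array([.633,-.0345])
def tp(e,y=0,z=.0155,psi=PSI):
    """TCP for working edge at tray x=e, ruler mid at tray y"""
    c,s=np.cos(PSI),np.sin(PSI); a=np.array([e,y])
    w=TC+np.array([c*a[0]-s*a[1],s*a[0]+c*a[1]])
    w=w-.054*np.array([np.cos(psi),np.sin(psi)])
    return [w[0],w[1],z]
def edge(s):
    d=s['tool_pos'][:2]-TC; return d@[np.cos(PSI),np.sin(PSI)]+.054
E
python3 - <<'E'
from h import *; from rig import env
q=quat(PSI)
env.movep(tp(-.064,z=.09),q); st(env)
env.move_straight(tp(-.064,z=.03),q,v=.12);st(env)
env.move_straight(tp(-.064,z=.0155),q,v=.03);env.dwell(.2);s=st(env);print(edge(s))
save("s3",env.snapshot("scene"));save("t3",env.snapshot("top"));save("w3",env.snapshot("wrist"))
i=cv2.imread("pics/t3.png");cv2.imwrite("pics/t3c.png",cv2.resize(i[120:260,220:380],None,fx=4.2,fy=4.2,interpolation=cv2.INTER_CUBIC))
E
```

```text
t5.37 p [ 0.5149 -0.0264  0.0896] f [ 0.44 -0.68 -1.27] m [-0.011  0.029  0.052] w0.0109
t6.02 p [ 0.5157 -0.0265  0.0303] f [-0.21  0.21 -0.55] m [ 0.019 -0.019  0.039] w0.0110
t6.85 p [ 0.5154 -0.027   0.0156] f [-0.32 -0.22 -1.14] m [-0.021  0.054  0.001] w0.0106
-0.06387354117945315
```

View pics/t3c.png

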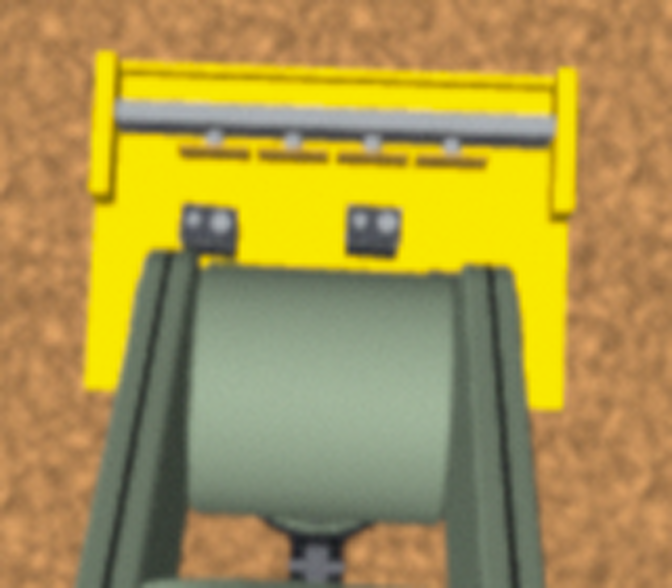

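View pics/w3.png

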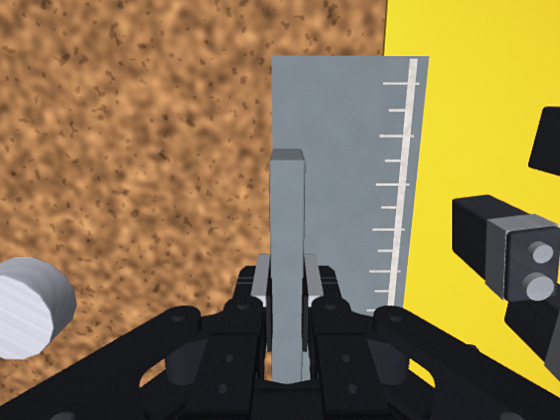

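View pics/s3.png

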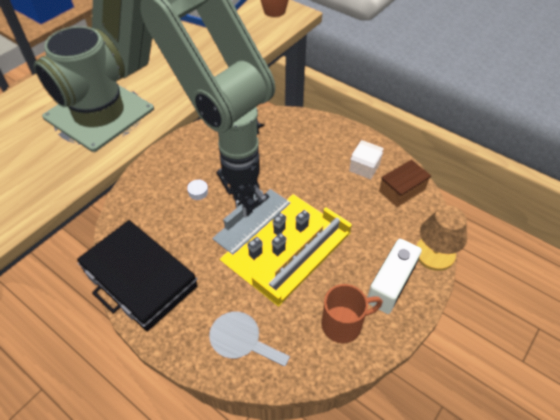

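The wrist view shows the ruler in front of all the batteries and parallel to the tray's front edge (near column 386), with the nearest battery about 20 mm off. I'll lower it slightly and push.

```bash
cat >> h.py <<'E'
def avg(env,n=6,dt=.03):
    F=[];M=[]
    for _ in range(n):
        env.dwell(dt);s=env.state();F.append(s['ft_force']);M.append(s['moment'])
    F=np.mean(F,0);M=np.mean(M,0);return s,F,M
E
python3 - <<'E'
from h import *; from rig import env
env.move_straight(tp(-.064,z=.0137),v=.03)
s,F,M=avg(env,10);print(s['t'],edge(s).round(5),s['tool_pos'][2].round(4),F.round(2),M.round(3))
env.move_straight(tp(-.02,z=.0137),v=.025)
s,F,M=avg(env);print(s['t'],edge(s).round(5),s['tool_pos'][2].round(4),F.round(2),M.round(3))
save("w4",env.snapshot("wrist"));save("s4",env.snapshot("scene"))
E
```

```text
7.5833 -0.06396 0.0137 [-0.1  -0.05 -1.51] [-0.001  0.021 -0.002]
9.6917 -0.02003 0.0137 [-0.2  -0.02 -1.27] [0.024 0.051 0.003]
```

View pics/w4.png

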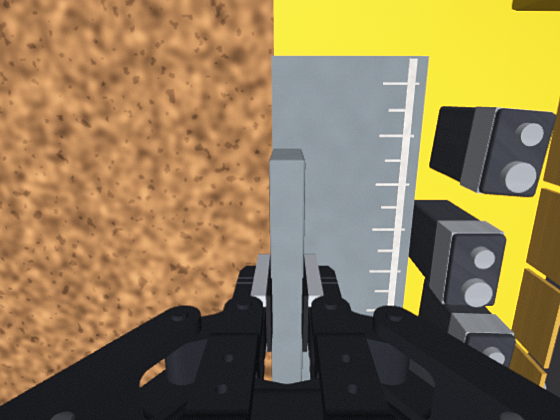

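View pics/s4.png

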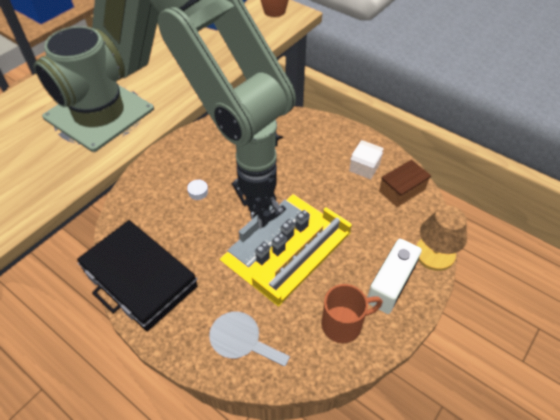

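Batteries 2 and 4 are in contact and upright. Next I push on and feel for the springs.

Run:
```python
from h import *; from rig import env
Z=.0137
env.move_straight(tp(.004,z=Z),v=.02)
e=.004
while e<.030:
    s,F,M=avg(env,5,.02)
    d=np.array([np.cos(PSI),np.sin(PSI),0]);f=-F@d
    print("%.2f cmd %.4f act %.5f z %.4f  f %.2f Fz %.2f Mz %.3f My %.3f"%(s['t'],e,edge(s),s['tool_pos'][2],f,F[2],M[2],M[1]))
    if f>5.5: break
    e+=.001 if f<3.5 else .0005
    env.move_straight(tp(e,z=Z),v=.01)
save("w5",env.snapshot("wrist"));save("s5",env.snapshot("scene"))
```

```text
11.22 cmd 0.0040 act 0.00413 z 0.0138  f 0.20 Fz -1.97 Mz -0.005 My 0.109
11.56 cmd 0.0050 act 0.00499 z 0.0137  f 0.71 Fz -1.10 Mz -0.013 My 0.193
11.89 cmd 0.0060 act 0.00614 z 0.0137  f 0.60 Fz -1.27 Mz -0.016 My 0.138
12.22 cmd 0.0070 act 0.00716 z 0.0137  f 0.69 Fz -1.84 Mz -0.013 My 0.156
12.56 cmd 0.0080 act 0.00814 z 0.0137  f 0.62 Fz -2.09 Mz 0.020 My 0.100
12.89 cmd 0.0090 act 0.00914 z 0.0137  f 0.46 Fz -1.99 Mz 0.019 My 0.129
13.22 cmd 0.0100 act 0.01011 z 0.0137  f 0.84 Fz -1.65 Mz 0.003 My 0.180
13.56 cmd 0.0110 act 0.01114 z 0.0137  f 0.78 Fz -2.11 Mz -0.017 My 0.157
13.89 cmd 0.0120 act 0.01211 z 0.0137  f 0.66 Fz -2.09 Mz 0.003 My 0.164
14.22 cmd 0.0130 act 0.01313 z 0.0137  f 0.70 Fz -1.37 Mz -0.015 My 0.137
14.56 cmd 0.0140 act 0.01414 z 0.0137  f 0.26 Fz -1.61 Mz -0.003 My 0.159
14.89 cmd 0.0150 act 0.01513 z 0.0137  f 0.31 Fz -1.96 Mz 0.003 My 0.154
15.22 cmd 0.0160 act 0.01615 z 0.0137  f 0.76 Fz -1.74 Mz -0.010 My 0.138
15.56 cmd 0.0170 act 0.01711 z 0.0137  f 0.88 Fz -1.99 Mz 0.007 My 0.134
15.89 cmd 0.0180 act 0.01810 z 0.0137  f 0.70 Fz -1.74 Mz 0.015 My 0.146
16.23 cmd 0.0190 act 0.01842 z 0.0136  f 3.41 Fz 0.40 Mz -0.020 My 0.532
16.56 cmd 0.0200 act 0.01888 z 0.0135  f 4.82 Fz 1.06 Mz -0.069 My 0.774
16.89 cmd 0.0205 act 0.01893 z 0.0135  f 5.96 Fz 1.26 Mz -0.027 My 0.910
```

View pics/w5.png

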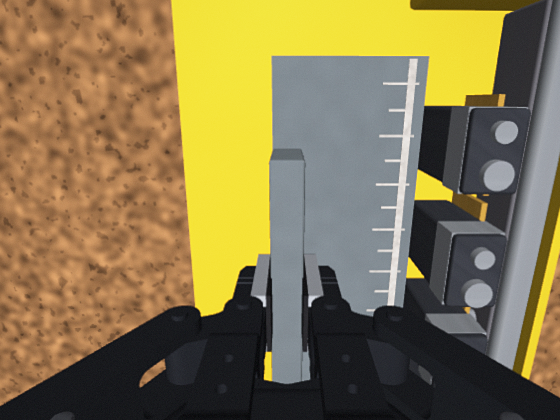

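View pics/s5.png

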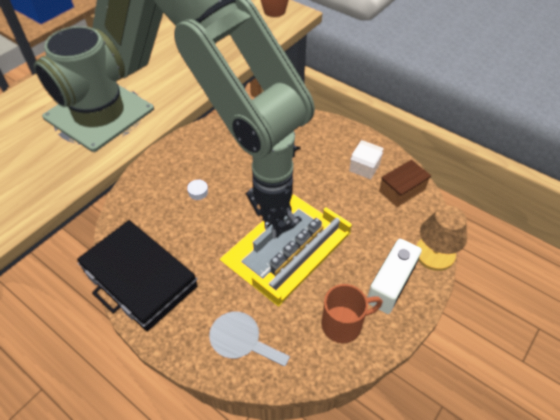

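The springs engage at edge x ≈ 18 mm, so the pads are at about 35 mm, and the load is balanced (Mz about 0). I'll step up to about 10.5 N in total.

Run:
```python
from h import *; from rig import env
Z=.0137; e=.0205
d=np.array([np.cos(PSI),np.sin(PSI),0])
while e<.026:
    e+=.0005
    env.move_straight(tp(e,z=Z),v=.01)
    s,F,M=avg(env,5,.02);f=-F@d
    print("%.2f cmd %.4f act %.5f z %.4f  f %.2f Fz %.2f Mz %.3f My %.3f"%(s['t'],e,edge(s),s['tool_pos'][2],f,F[2],M[2],M[1]),Ro.from_quat(s['tool_rot']).as_matrix()[:2,2].round(4))
    if f>10: break
s,F,M=avg(env,30,.02);print(-F@d,F[2],M)
save("w6",env.snapshot("wrist"));save("s6",env.snapshot("scene"))
```

```text
17.32 cmd 0.0210 act 0.01905 z 0.0135  f 6.38 Fz 1.97 Mz -0.036 My 1.035 [-0.0043  0.0004]
17.66 cmd 0.0215 act 0.01916 z 0.0134  f 7.33 Fz 2.42 Mz -0.054 My 1.148 [-0.0052  0.0004]
17.99 cmd 0.0220 act 0.01926 z 0.0133  f 7.84 Fz 2.97 Mz -0.049 My 1.258 [-0.0061  0.0004]
18.32 cmd 0.0225 act 0.01939 z 0.0133  f 8.94 Fz 3.46 Mz -0.034 My 1.390 [-0.0069  0.0005]
18.66 cmd 0.0230 act 0.01952 z 0.0133  f 9.77 Fz 4.32 Mz -0.052 My 1.491 [-0.0077  0.0005]
18.99 cmd 0.0235 act 0.01958 z 0.0133  f 10.36 Fz 4.46 Mz -0.037 My 1.579 [-0.0086  0.0007]
10.568050331311975 4.582984338117941 [ 0.11270258  1.5908159  -0.04475784]
```

View pics/w6.png

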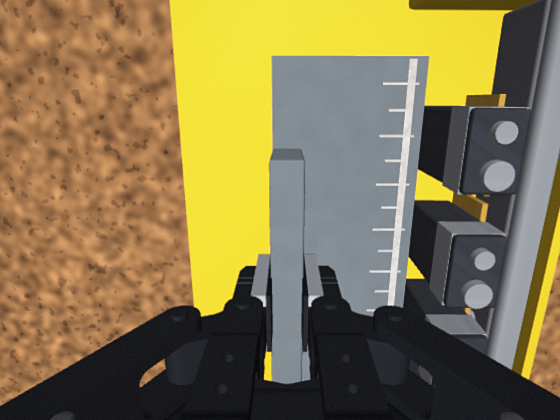

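Run:
```python
from h import *; from rig import env
Z=.0137; e=.0235
d=np.array([np.cos(PSI),np.sin(PSI),0])
while e<.0252:
    e+=.0005
    env.move_straight(tp(e,z=Z),v=.01)
    s,F,M=avg(env,5,.02);f=-F@d
    print("%.2f cmd %.4f act %.5f z %.4f  f %.2f Fz %.2f Mz %.3f My %.3f"%(s['t'],e,edge(s),s['tool_pos'][2],f,F[2],M[2],M[1]))
    if f>12.2: break
s,F,M=avg(env,25,.02);print(-F@d,F[2],M)
# back off
for e2 in np.arange(e-.001,.010,-.001):
    env.move_straight(tp(e2,z=Z),v=.006)
    s=env.state();print("%.4f act %.5f z %.4f f %.2f fz %.2f"%(e2,edge(s),s['tool_pos'][2],-s['ft_force']@d,s['ft_force'][2]))
env.move_straight(tp(.008,z=Z),v=.01)
save("w7",env.snapshot("wrist"));save("s7",env.snapshot("scene"));st(env)
```

```text
19.93 cmd 0.0240 act 0.01971 z 0.0132  f 11.29 Fz 5.08 Mz -0.051 My 1.736
20.26 cmd 0.0245 act 0.01981 z 0.0132  f 12.41 Fz 5.49 Mz -0.056 My 1.799
12.060977270303288 5.636435176245417 [ 0.11595095  1.82344528 -0.04333934]
0.0235 act 0.01980 z 0.0132 f 9.82 fz 3.84
0.0225 act 0.01983 z 0.0132 f 7.55 fz 1.47
0.0215 act 0.01968 z 0.0131 f 6.05 fz -0.22
0.0205 act 0.01943 z 0.0131 f 5.75 fz -3.61
0.0195 act 0.01926 z 0.0135 f 5.03 fz -3.52
0.0185 act 0.01899 z 0.0140 f 3.33 fz -3.68
0.0175 act 0.01862 z 0.0142 f 0.63 fz -2.03
0.0165 act 0.01709 z 0.0140 f -0.25 fz -1.45
0.0155 act 0.01552 z 0.0137 f -0.81 fz -1.74
0.0145 act 0.01443 z 0.0137 f 0.61 fz -1.43
0.0135 act 0.01344 z 0.0137 f 0.24 fz -1.69
0.0125 act 0.01248 z 0.0137 f 0.13 fz -1.62
0.0115 act 0.01145 z 0.0137 f 0.06 fz -0.56
0.0105 act 0.01045 z 0.0137 f 0.46 fz -1.84
t25.61 p [ 0.5871 -0.0316  0.0137] f [ 0.51  0.42 -1.77] m [-0.021  0.014  0.022] w0.0108
```

View pics/w7.png

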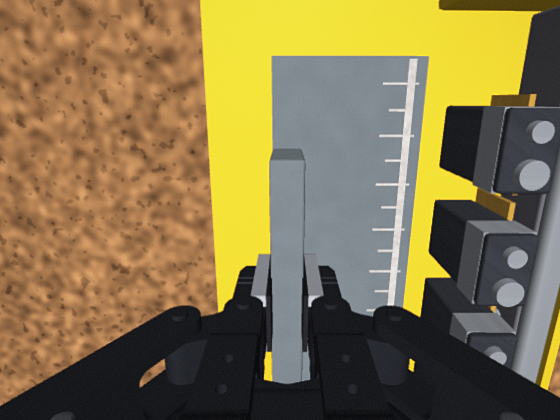

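View pics/s7.png

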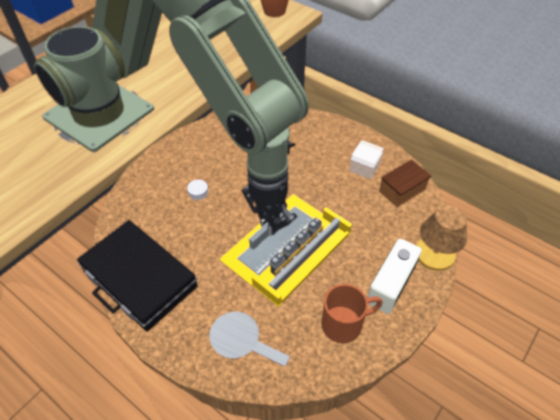

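The row is straight and standing after release. I'll retreat, lift, look at the row from above, and carry the ruler to the case.

Run:
```python
from h import *; from rig import env
Z=.0137
env.move_straight(tp(-.03,z=Z),v=.04)
env.move_straight(tp(-.06,z=.13),v=.12)
q=quat(-1.633)
env.movep([.4546,-.247,.13],q);st(env)
env.move_straight([.4546,-.247,.075],v=.12);env.dwell(.1)
save("t8",env.snapshot("top"));save("s8",env.snapshot("scene"));st(env)
i=cv2.imread("pics/t8.png")
cv2.imwrite("pics/t8c.png",cv2.resize(i[125:225,230:365],None,fx=5.9,fy=5.9,interpolation=cv2.INTER_CUBIC))
```

```text
t28.90 p [ 0.4547 -0.2465  0.1296] f [ 0.    0.46 -1.64] m [ 0.022  0.006 -0.041] w0.0107
t29.71 p [ 0.4553 -0.2472  0.0759] f [-0.2   0.29 -1.36] m [-0.004  0.021  0.023] w0.0110
```

View pics/t8c.png

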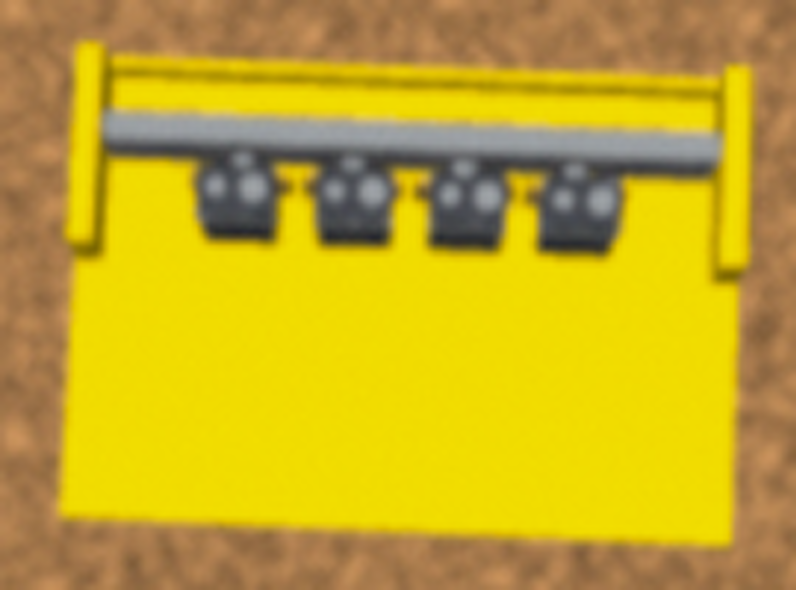

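View pics/t8.png

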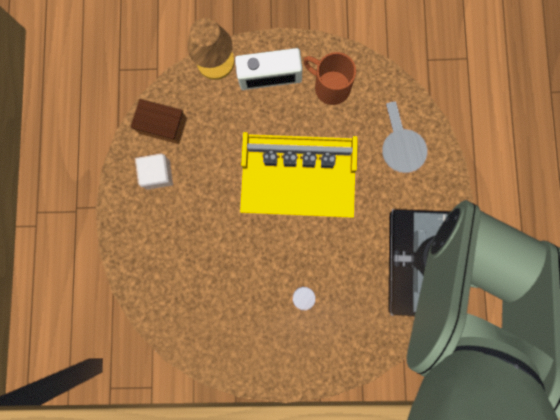

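View pics/s8.png

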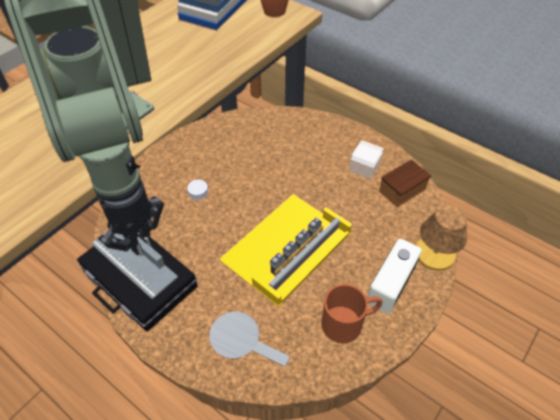

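The row in the crop has front edges at (240,238), (355,241), (467,246) and (573,250). It's straight, parallel to the tray front to within 0.01 rad, and upright. Now I lay the ruler down.

Run:
```python
from h import *; from rig import env
env.move_straight([.4546,-.247,.0615],v=.06)
s,F,M=avg(env,6,.02);f0=F[2]
z=.0615
while z>.055:
    z-=.0006;env.move_straight([.4546,-.247,z],v=.015)
    s,F,M=avg(env,4,.02);print("%.4f act %.4f Fz %.2f"%(z,s['tool_pos'][2],F[2]-f0))
    if F[2]-f0>2: break
env.move_gripper(.04);st(env)
env.dwell(.2)
env.move_straight([.4546,-.247,.13],v=.1);st(env)
save("w9",env.snapshot("wrist"))
env.movep([.40,.10,.25],quat(0.3))
save("t9",env.snapshot("top"));save("s9",env.snapshot("scene"));st(env)
```

```text
0.0609 act 0.0610 Fz 0.46
0.0603 act 0.0603 Fz -0.03
0.0597 act 0.0597 Fz 0.47
0.0591 act 0.0591 Fz 0.06
0.0585 act 0.0588 Fz 4.42
t32.16 p [ 0.4546 -0.247   0.0584] f [0.32 0.18 0.04] m [-0.049 -0.013  0.015] w0.0398
t33.23 p [ 0.4542 -0.2467  0.1295] f [-0.25 -0.06  0.51] m [-0.007 -0.019 -0.036] w0.0402
t34.76 p [0.4002 0.0993 0.2495] f [-0.12 -0.06 -0.17] m [ 0.05  -0.011  0.003] w0.0404
```

View pics/w9.png

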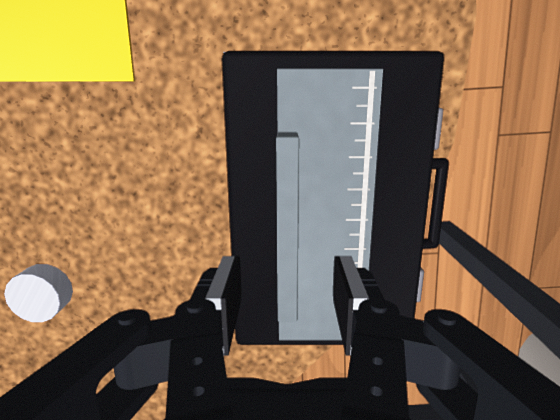

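View pics/t9.png

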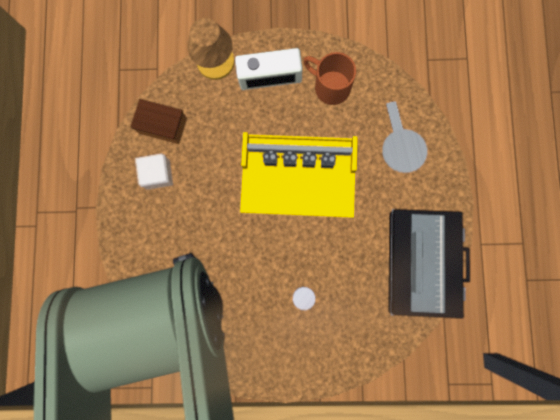

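View pics/s9.png

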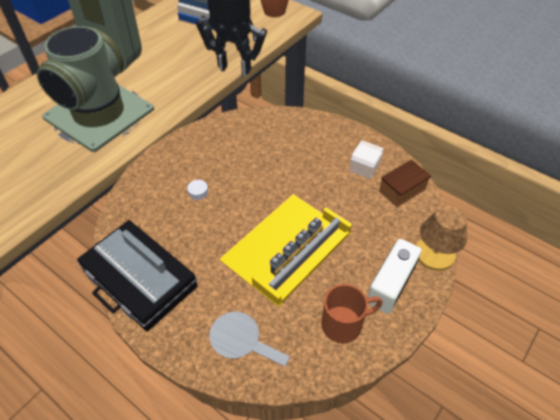

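The ruler lies flat within the case lid, and the case and bystanders are unmoved. I have time for one close check of the row with the wrist camera.

Run:
```python
from h import *; from rig import env
env.movep([.565,-.035,.16],quat(-1.57-.064));env.dwell(.3)
save("w10",env.snapshot("wrist"));m=env.camera_model("wrist");np.save("m10.npy",m,allow_pickle=True)
st(env)
for e in (.018,): 
    pts=[]
    for y in(.057,.019,-.019,-.057):
        c,s=np.cos(PSI),np.sin(PSI);w=TC+[c*e-s*y,s*e+c*y];pts+=[[*w,.049],[*(w+.017*np.array([c,s])),.049]]
    print(proj(m,pts).round(0))
```

```text
t36.56 p [ 0.565  -0.0348  0.1603] f [-0.41 -0.38 -0.21] m [ 0.022  0.013 -0.061] w0.0402
[[194.  77.]
 [193.  49.]
 [252.  77.]
 [251.  49.]
 [310.  77.]
 [310.  49.]
 [367.  77.]
 [369.  50.]]
```

View pics/w10.png

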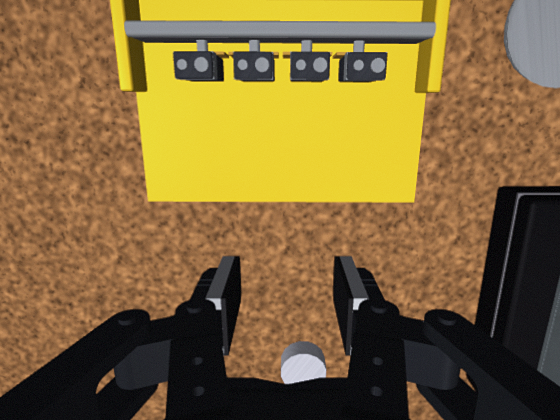

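Run:
```python
import cv2
i=cv2.imread("pics/w10.png");cv2.imwrite("pics/w10c.png",cv2.resize(i[35:95,165:395],None,fx=3.45,fy=3.45*2,interpolation=cv2.INTER_CUBIC))
```

```text
(no output)
```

View pics/w10c.png

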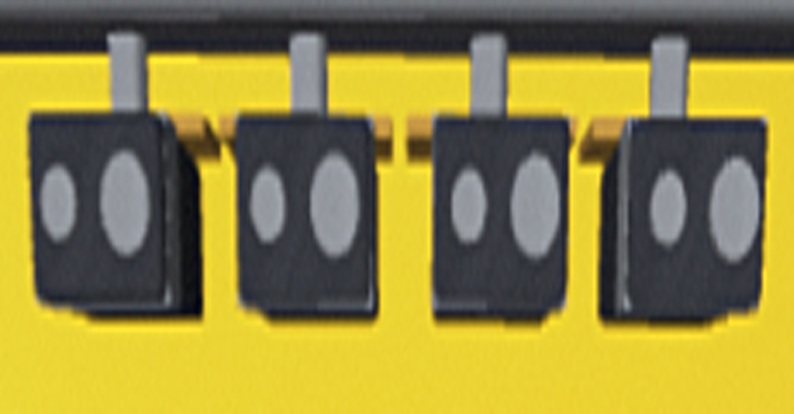

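The enlarged view shows all four fronts on one line (rows 300 to 310 across 600 px with 2× vertical stretch, about 0.01 rad), square and upright. I'm handing in.

Run:
```python
from h import *; from rig import env
env.sign_off(); st(env)
```

```text
the job is handed in; nothing more can be done
the job is handed in; nothing more can be done
```

I gripped the ruler by its rib and pushed the four batteries home onto their springs. I then drew it back slowly, laid it flat on the case lid and handed the job in at about 37 s.

- **Pressing:** the springs began to give with the ruler's edge at about 18 mm in the tray frame, which puts the pads at about 35 mm. I pressed to about 12 N in total and held it for 0.5 s. The force was nearly balanced from side to side, with a moment of only about −0.04 N m.
- **Row:** the last pictures show all four batteries standing and square, in line to within about 0.01 rad and 1 mm.
- **Ruler and the rest:** the ruler came free when the gripper opened and lies flat within the lid. The case and the other things look unmoved.

**Unconfirmed:** I could not measure the force on each battery. The wrist read 12 N horizontally and up to about 7 N vertically, more than the roughly 1.7 mm of spring travel explains. The ruler probably rubbed the tray floor or the battery faces. I put each battery at 1.7 to 3 N, give or take about 0.5 N. That is inside the 1 to 5 N window, but it is inferred rather than seen.

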